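# Present a glaze sample slide to the label reader

### The arm

A 6-joint arm with a two-finger parallel gripper is mounted at the origin on a cart in front of the work surface, level with it; the furniture and walls round the work are solid. World frame = base frame: x ahead of the robot, y to its left, z up, the work surface at z = 0. Lengths are in m, angles in rad, forces in N, time in s.
With the tool pointing down it reaches from about 0.3 to 0.85 m from the base axis. Payload 5.4 kg.
Tool frame: the origin (TCP) lies at the very end of the fingers, on their centre line; the grasp point (between the pads) lies 19 mm behind it; y points along the fingers, z is the direction in which the jaws open and shut, and the axes are right-handed (so a half turn about y gives the same grasp; the last joint's range is limited). The gripper opens to 85 mm and grips with 20 to 120 N. Pads are 22 mm wide; open, the fingers measure 114 mm over their backs; the gripper's body (76 mm by 85 mm) begins 54 mm behind the grasp point. The pads swing forward as they close: fully open they stand 13 mm farther back than shut.
Start: joints at [-1.339, 0.158, 1.597, -0, 1.386, -0.21], TCP at [0.246, -0.52, 0.231] pointing down, gripper open.
Joint ranges: [-2.91, 2.91], [-0.94, 2.29], [0.18, 2.7], [-1.29, 4.43], [0.17, 2.64], [-3, 3]. Speed limits (rad/s): [2.57, 2.57, 3.14, 3.14, 3.14, 3.14].

### API

Orientations are given as a rotation vector (axis times angle).
In Python, from workcell import bot, viewer gives the robot as it stands.
- The arm moves only by the tool drive_tool, never from a script. Its argument "series" is text: rows parted by semicolons, each of 5 numbers parted by spaces: the finger opening in cm, from 0 to 8.54, then the shift along the world's x, y, z in cm, then the turn about the world's z in rad. In form: grip dx dy dz spin; .... A call has exactly 8 rows; each row shifts and turns the commanded pose from where the row before left it; what a row does not reach is not made up. A row lasts 1/12 s, in which the tool goes at most 41.7 mm and 7.16 degrees, less where a joint would pass 70% of its speed; a pose out of reach is approached as far as the arm can. A call is refused whole if a number of a shift passes 4.17 or a number of a turn 0.125, either way. A call with a gripper value outside its range is refused whole. The fingers move at their own pace and stop on an object; "newtons" is the grip in N (left out, the last holds). Time passes only in rows, so rows that do not move let the fingers close, or fill a call up. It gives the time, the measured TCP pose, the force and the opening at its end, in the units of the state.
- bot.observe(): the state, without advancing time (a new reading comes with each control period).
- viewer.snapshot(name): name is "scene" or "top" or "wrist"; returns a dict with "img" (480x640x3 uint8, red, green, blue), "mtx" (3x3 intrinsics, pixels), "k1" (the pictures are not rectified: a ray, as slopes to the right and down, at radius r is drawn at 1 + k1 r^2 times it, then the intrinsics apply), "rvec" (rotation vector, rad) and "tvec" (3), from world to camera coordinates, as OpenCV has them. Camera axes: x right, y down, z forward; pixel columns grow to the right and rows downward; lengths in m; the calibration is good to about 2 mm. A picture is of the moment at which its call begins. There is no depth.
- bot.finish_job(): hands the job in, once; it reports no verdict.
The state is a dict: "clock": time; "qpos": joint angles; "qvel": joint speeds; "effort": joint torques, N m; "eef_pos": TCP position; "ee_rot": TCP orientation; "force": force on the tool from outside, world axes, zero at the start; "moment": the same for the moment, N m; "width": opening from 0.0 (shut) to 1.0 (fully open).
Only numpy, scipy, OpenCV 4.12 (cv2) and the standard library are available. Lean on these libraries where they do the work, as an engineer would, in place of code of your own. Each camera call takes 0.05 s, during which the arm holds its last target.

### The job

Take the blue-glazed sample slide out of its stand by its frosted end, the end with the cut corner, and hold it in front of the label reader with the label uncovered, tipped up squarely towards the lens and centred about 15 cm from it. Never touch the glaze or the clear glass with the fingers, do not touch the reader, and leave the other slides and the things around where they are. Finish while still holding the slide there, steady.

Things in the scene. Friction and masses are not known exactly. Their poses are not given: they have to be found in the camera images.
- blue_slide_center (a point): centre of the blue-glazed glass slide, which stands on its long edge: 110 mm long (own x), 5 mm thick (y), 70 mm high (z, up). Frosted matt white end x = +5 to +55 mm, its upper outer corner cut off at 45 degrees (14 mm notch); +y points out of the label face. Pinch it across the 5 mm in the top 30 mm of the frosted end, near x = +25 mm, where both faces are bare.
- blue_slide_label (a point): middle of the label (white paper, square black code, 40 x 22 mm) on the slide's +y face: 30 mm from the slide's centre towards the frosted end, 7 mm below the centre; its upper edge is 31 mm below the slide's top edge. Axes as the slide's. Seen from the label side with the notch at the top, the notch is at the upper left; the back has no label.
- green_slide_center (a point): the same point of the grey-green slide, a bystander of the same shape in its own stand
- brown_slide_center (a point): the same point of the red-brown slide, a bystander of the same shape in its own stand
- blue_stand: fixed wooden stand of the blue slide, 80 mm long (x, the slot's direction), 48 wide, 22 high, origin under its middle. The slot, open at both ends, is 7.2 mm wide, 14 mm deep, floor 8 mm above the bench; the slide stands in it loosely, same axes: lift it straight out. The other stands are alike; the three change places and point any way.
- reader_lens (a point): middle of the label reader's round lens, about 0.285 m above the bench: fixed grey head, 50 x 56 x 60 mm, on an aluminium post at the back right, turned roughly to the robot. Own +z points out of the lens along its line of sight, 45 degrees below level, out over the bench; y is level. The reading spot is 150 mm out along +z.
- reader: the fixed reader as a whole, origin under its dark foot (100 x 90 mm); post 350 mm high; the head is in front of the post, towards its own -x
- blue_slide: the blue slide as a whole, 40 to 75 g; origin at the middle of its bottom edge, axes as its centre's
- blue_slide_tag: the label's part of the blue slide's frosted end: 16 to 40 mm above the bottom edge, on the +y face, to stay uncovered; same origin as the blue slide
- blue_slide_sample: the part of the blue slide not to be touched by the fingers: deep blue glaze x = -37 to +5 mm, polished clear glass x = -55 to -37 mm, full height; same origin as the blue slide
- masking_tape: roll of masking tape lying at the back, 109 mm wide, 24 mm high, bystander
- tile_blue: blue-glazed clay tile lying flat near the front right edge, 83 x 68 x 10 mm, bystander
- beaker: clear measuring beaker standing at the back, 75 x 82 x 86 mm, bystander
There are look-alikes about, which are no part of the job. What is shaped like the blue_stand but pink is not meant.

How it is judged:
By the outcome, as a careful person would: the job done as asked, in the order asked, and still so for the second after the job is handed in, while the arm keeps its last pose, push and grip.
It also fails if it takes over 48 s, if anything falls off the work surface, if the arm or the gripper's body presses on something with over 40 N, if the wrist force passes 120 N, or if a joint passes its speed limit or range.

## Working session

There is one attempt and no reset: what is moved stays moved. The work goes in short steps, Python scripts to look and compute and a tool call to move; the robot and the scene stay as the last step left them, time stands still between calls to the robot, and variables do not carry over. Pictures are saved under pics/ and viewed, and the job is handed in when it is done.

Besides the shell and the picture viewer there is one more tool, called after "Emit:" by a JSON object that holds its "method" and its "body". drive_tool: Moves the arm, as the interface text tells. Its arguments: {"type":"object","properties":{"series":{"type":"string"},"newtons":{"type":"number"}},"required":["series"]}

```bash
mkdir -p pics; ls
cat > h.py <<'E'
import numpy as np, cv2
from workcell import bot, viewer
def snap(n,f):
    s=viewer.snapshot(n); cv2.imwrite('pics/'+f+'.png',s['img'][:,:,::-1]); np.savez('pics/'+f+'.npz',**s); return s
def load(f): return dict(np.load('pics/'+f+'.npz'))
def ray(s,uv):
    uv=np.asarray(uv,float).reshape(-1,2); K=s['mtx']
    d=(uv-[K[0,2],K[1,2]])/[K[0,0],K[1,1]]
    p=d.copy()
    for _ in range(30): p=d/(1+float(s['k1'])*(p**2).sum(1,keepdims=True))
    R=cv2.Rodrigues(np.asarray(s['rvec'],float))[0]; t=np.asarray(s['tvec'],float).ravel()
    return -R.T@t, np.c_[p,np.ones(len(p))]@R
def onz(s,uv,z):
    o,d=ray(s,uv); return o+d*((z-o[2])/d[:,2])[:,None]
def proj(s,P):
    P=np.asarray(P,float).reshape(-1,3)
    R=cv2.Rodrigues(np.asarray(s['rvec'],float))[0]; t=np.asarray(s['tvec'],float).ravel()
    c=P@R.T+t; p=c[:,:2]/c[:,2:]; p=p*(1+float(s['k1'])*(p**2).sum(1,keepdims=True))
    K=s['mtx']; return p*[K[0,0],K[1,1]]+[K[0,2],K[1,2]]
def tri(o1,d1,o2,d2):
    A=np.c_[d1,-d2]; x=np.linalg.lstsq(A,o2-o1,rcond=None)[0]; a=o1+d1*x[0]; b=o2+d2*x[1]; return (a+b)/2, np.linalg.norm(a-b)
E
python3 - <<'E'
from h import *
for n in ['scene','top','wrist']:
    s=snap(n,n+'0'); print(n,s['mtx'].tolist(),s['k1'],s['rvec'],s['tvec'],ray(s,[320,240]))
print(bot.observe())
E
```

```text
pics
scene [[490.46928903725797, 0.0, 319.75900727367974], [0.0, 490.46928903725797, 239.53490087995408], [0.0, 0.0, 1.0]] -0.05850396606321323 [ 1.10734171 -2.31717908  1.07241218] [0.35250574 0.40431008 1.16823869] (array([-0.26138697,  0.67234431,  1.06402   ]), array([[ 0.58822928, -0.4816419 , -0.64962185]]))
top [[533.1210303039436, 0.0, 309.36933132636074], [0.0, 533.1210303039436, 236.08945366430356], [0.0, 0.0, 1.0]] -0.0844612567042424 [ 2.14361703 -2.19324758  0.10818483] [0.01183702 0.56637225 1.32666329] (array([ 0.42931044, -0.00183648,  1.37718637]), array([[ 0.09346344, -0.01924473, -0.99566344]]))
wrist [[421.1728169846076, 0.0, 318.2024758819549], [0.0, 421.1728169846076, 235.6485005931469], [0.0, 0.0, 1.0]] -0.0856735352386953 [-2.44150785  1.54508196  0.22794612] [-0.57314564 -0.03717321  0.37937949] (array([ 0.31124532, -0.48767128,  0.37297405]), array([[-0.26609315, -0.12840358, -0.95542238]]))
{'clock': 0.15, 'qpos': array([-1.33911991e+00,  1.58918391e-01,  1.59794179e+00,  2.80984927e-05,
        1.38619967e+00, -2.10101872e-01]), 'qvel': array([-0.00103007, -0.00093052, -0.00301437, -0.00052314,  0.0022803 ,
       -0.00058737]), 'effort': array([ 6.04388861e-04, -3.96378350e+01, -3.31783676e+01, -1.27908634e-04,
        5.45346222e-03, -1.48221851e-06]), 'eef_pos': array([ 0.24571935, -0.51934265,  0.23053575]), 'ee_rot': array([-0.44385546,  1.97817945, -1.9752066 ]), 'force': array([0.3998921 , 0.48635115, 0.33015489]), 'moment': array([ 0.05107638, -0.0047503 ,  0.00589845]), 'width': 0.9986769088767901}
```

View pics/scene0.png

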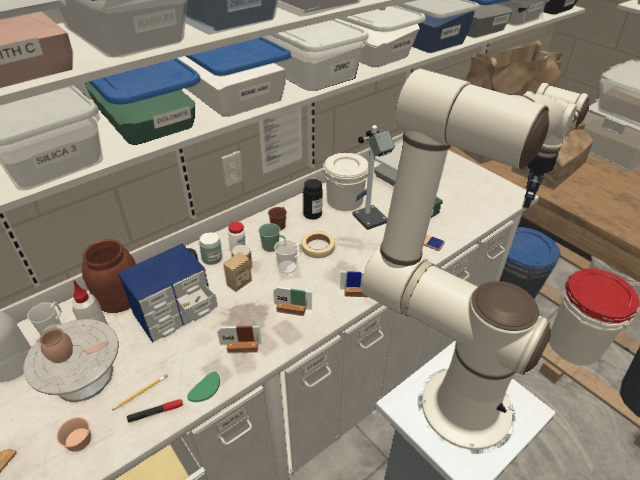

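View pics/top0.png

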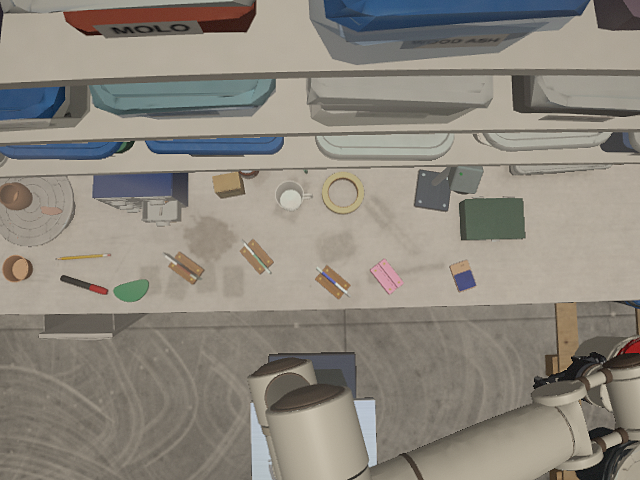

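View pics/wrist0.png

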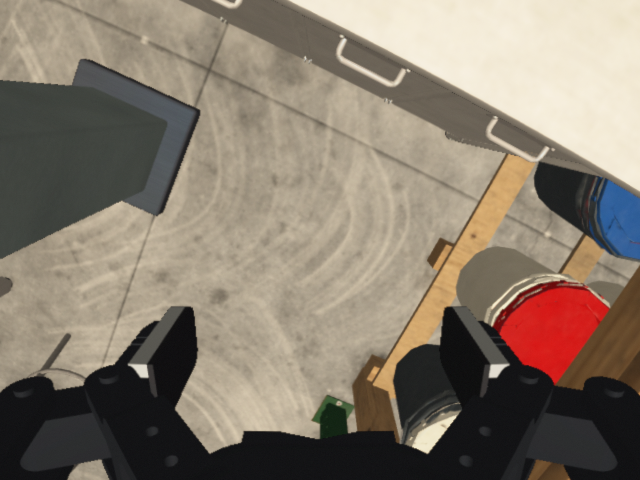

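Run:
```python
from h import *
s=load('scene0');t=load('top0')
def crop(im,x0,y0,w,h,k): return cv2.resize(im[y0:y0+h,x0:x0+w],None,fx=k,fy=k,interpolation=cv2.INTER_CUBIC)
a=crop(s['img'],320,110,130,200,3); b=crop(t['img'],300,150,200,150,3)
cv2.imwrite('pics/ca.png',a[:,:,::-1]);cv2.imwrite('pics/cb.png',b[:,:,::-1])
R=cv2.Rodrigues(bot.observe()['ee_rot'])[0];print(R)
```

```text
[[-9.03995053e-01 -3.09998716e-04  4.27542802e-01]
 [-4.27542784e-01  1.43433775e-03 -9.03993977e-01]
 [-3.33003808e-04 -9.99998923e-01 -1.42917194e-03]]
```

View pics/ca.png

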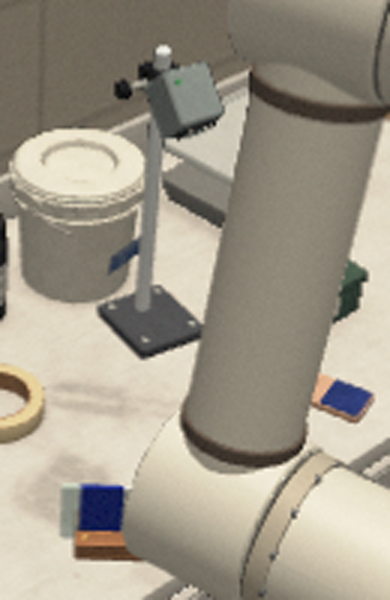

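View pics/cb.png

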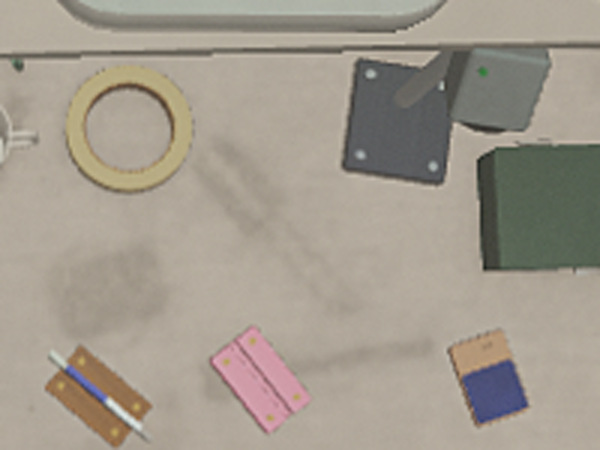

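Run:
```python
from h import *
s=load('scene0');t=load('top0')
c=lambda P:np.array(P)/3+[300,150]
print('foot',onz(t,c([[358,60],[452,73],[442,184],[343,170]]),.012).round(3).tolist())
im=t['img'].astype(int);r,g,b=im[...,0],im[...,1],im[...,2]
# brown stand mask
hsv=cv2.cvtColor(t['img'],cv2.COLOR_RGB2HSV)
m=((hsv[...,0]<15)&(hsv[...,1]>90)).astype(np.uint8)
for n,a,st,ce in zip(*[range(99)],*[[]]) if 0 else []: pass
N,L,S,C=cv2.connectedComponentsWithStats(m)
for i in range(1,N):
    if S[i,4]>80: print(i,S[i].tolist(),C[i].round(1))
mb=((hsv[...,0]>105)&(hsv[...,0]<130)&(hsv[...,1]>100)).astype(np.uint8)
N,L,S,C=cv2.connectedComponentsWithStats(mb)
for i in range(1,N):
    if S[i,4]>20 and S[i,1]>200: print('b',i,S[i].tolist(),C[i].round(1))
k=crop=cv2.resize(t['img'][250:310,300:370],None,fx=10,fy=10,interpolation=cv2.INTER_CUBIC)
cv2.imwrite('pics/cc.png',k[:,:,::-1])
k=cv2.resize(t['img'][155:215,405:485],None,fx=10,fy=10,interpolation=cv2.INTER_CUBIC)
cv2.imwrite('pics/cd.png',k[:,:,::-1])
k=cv2.resize(s['img'][120:230,345:405],None,fx=5,fy=5,interpolation=cv2.INTER_CUBIC)
cv2.imwrite('pics/ce.png',k[:,:,::-1])
```

```text
foot [[0.735, -0.293, 0.012], [0.722, -0.375, 0.012], [0.625, -0.361, 0.012], [0.639, -0.275, 0.012]]
1 [63, 1, 193, 34, 3459] [165.9  17.3]
35 [3, 255, 29, 27, 381] [ 14.2 268. ]
110 [89, 284, 19, 11, 120] [ 97.8 289. ]
130 [617, 337, 23, 20, 206] [630.8 347.3]
b 42 [322, 273, 13, 11, 25] [328.2 277.6]
b 45 [459, 277, 16, 14, 37] [468.5 285.1]
```

View pics/cc.png

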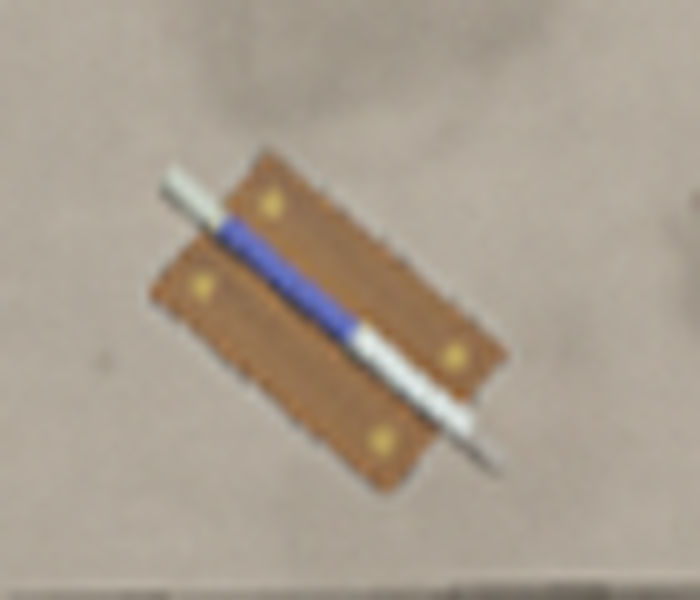

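View pics/cd.png

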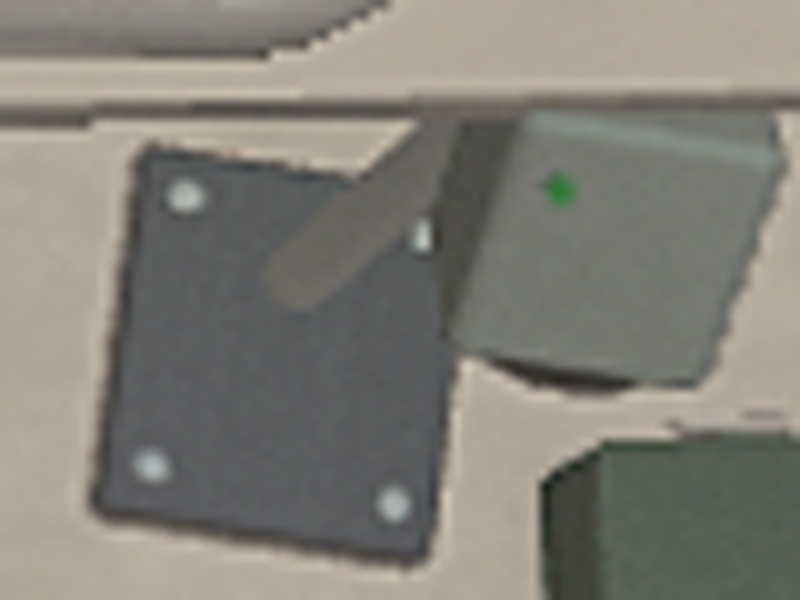

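View pics/ce.png

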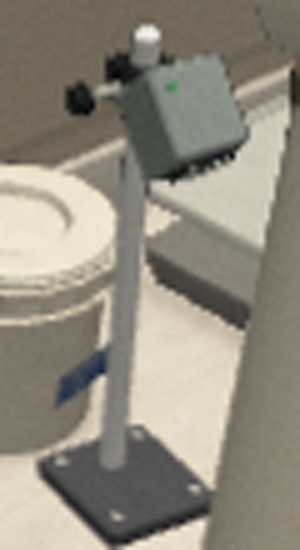

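Run:
```python
from h import *
s=load('scene0');t=load('top0')
c=lambda P:np.array(P)/10+[300,250]
st=onz(t,c([[267,150],[507,355],[388,493],[150,292]]),.022); print('stand top',st.round(4).tolist(), st.mean(0).round(4))
print('lens', np.linalg.norm(st-np.roll(st,-1,0),axis=1))
e=onz(t,c([[170,180],[228,228],[350,332],[470,418]]),.078); print('slide top line glass end, glaze start, glaze end, notch start',e.round(4).tolist())
d=e[3]-e[0]; print('dir',np.degrees(np.arctan2(d[1],d[0])),np.linalg.norm(d))
e2=onz(t,c([[500,465]]),.064); print('notch end',e2, np.linalg.norm(e2-e[0]))
d=st[1]-st[0]; print(np.degrees(np.arctan2(d[1],d[0])));d=st[2]-st[3]; print(np.degrees(np.arctan2(d[1],d[0])))
# LED
o1,d1=ray(t,[405+56,155+19]);o2,d2=ray(s,[345+172/5,120+87/5]);print('LED',tri(o1,d1[0],o2,d2[0]))
o1,d1=ray(t,[405+45.5,155+34.5]);o2,d2=ray(s,[345+163/5,120+180/5]);print('corner frontleft',tri(o1,d1[0],o2,d2[0]))
o1,d1=ray(t,[405+52.5,155+10.8]);o2,d2=ray(s,[345+120/5,120+97/5]);print('corner backleft',tri(o1,d1[0],o2,d2[0]))
o1,d1=ray(t,[405+70.5,155+38.5]);o2,d2=ray(s,[345+245/5,120+145/5]);print('corner frontright',tri(o1,d1[0],o2,d2[0]))
```

```text
stand top [[0.4923, -0.0435, 0.022], [0.439, -0.103, 0.022], [0.4049, -0.0718, 0.022], [0.457, -0.0129, 0.022]] [ 0.4483 -0.0578  0.022 ]
lens [0.07990728 0.04613158 0.07868061 0.04672023]
slide top line glass end, glaze start, glaze end, notch start [[0.483, -0.018, 0.078], [0.471, -0.0318, 0.078], [0.445, -0.0608, 0.078], [0.4235, -0.0894, 0.078]]
dir -129.77172481356743 0.09289005348846405
notch end [[ 0.41182204 -0.09732174  0.064     ]] 0.10749736078811173
-131.89988827393762
-131.47520585999305
LED (array([ 0.65246977, -0.306038  ,  0.3401853 ]), np.float64(0.0007121237987967963))
corner frontleft (array([ 0.63455948, -0.2936547 ,  0.28827036]), np.float64(0.010628764756527978))
corner backleft (array([ 0.67805207, -0.29887899,  0.3246367 ]), np.float64(0.0158351324388926))
corner frontright (array([ 0.62058112, -0.34435908,  0.30096898]), np.float64(0.004029582409550485))
```

Run:
```python
from h import *
s=load('scene0');t=load('top0')
for z in (0.3,.4,.5,.6): print(z,onz(t,[[560,172],[560,137]],z).round(3).tolist())
print('bench front/right',onz(t,[[560,302],[330,308]],0).round(3).tolist(), onz(s,[[525,200],[440,150]],0).round(3).tolist())
print('box',onz(t,[[460,240],[525,240],[525,198]],.06).round(3).tolist())
for p in ([0.45,-0.45,0.3],[0.36,-0.78,.2],[.575,-.64,.25]): print(proj(s,p),proj(t,p))
# shelf triangulation: lowest shelf front edge? scene row line
for z in (.3,.4,.5,.6): print(z,onz(s,[[313,72],[183,148]],z).round(3).tolist())
```

```text
0.3 [[0.662, -0.53, 0.3], [0.737, -0.536, 0.3]]
0.4 [[0.64, -0.481, 0.4], [0.709, -0.487, 0.4]]
0.5 [[0.619, -0.432, 0.5], [0.68, -0.437, 0.5]]
0.6 [[0.597, -0.383, 0.6], [0.652, -0.387, 0.6]]
bench front/right [[0.381, -0.652, 0.0], [0.383, -0.05, 0.0]] [[0.4, -0.862, 0.0], [0.842, -0.893, 0.0]]
box [[0.545, -0.377, 0.06], [0.541, -0.543, 0.06], [0.648, -0.55, 0.06]]
[[460.39766004 161.03170902]] [[529.72905706 274.29875019]]
[[537.77174682 166.09893103]] [[653.66247486 310.94371868]]
[[463.64469483 140.34961999]] [[600.75932505 215.31276131]]
0.3 [[1.261, -0.532, 0.3], [1.035, 0.16, 0.3]]
0.4 [[1.062, -0.374, 0.4], [0.866, 0.227, 0.4]]
0.5 [[0.863, -0.217, 0.5], [0.696, 0.294, 0.5]]
0.6 [[0.664, -0.059, 0.6], [0.526, 0.361, 0.6]]
```

Emit:
{"method": "drive_tool", "body": {"series": "8.5 2 -0.4 0.9 0;8.5 2 -0.4 0.9 0;8.5 2 -0.4 0.9 0;8.5 2 -0.4 0.9 0;8.5 2 -0.4 0.9 0;8.5 2 -0.4 0.9 0;8.5 2 -0.4 0.9 0;8.5 2 -0.4 0.9 0", "newtons": 40}}

```text
clock: 0.82
eef_pos: [0.4067, -0.5517, 0.3031]
ee_rot: [-0.444, 1.978, -1.976]
force: [0.9, -0.0, 0.1]
width: 0.994
```

Run:
```python
from h import *
for n in ['scene','wrist','top']: snap(n,n+'1')
o=bot.observe(); print({k:(v.round(3) if hasattr(v,'round') else v) for k,v in o.items()}); print(cv2.Rodrigues(o['ee_rot'])[0].round(3))
```

```text
{'clock': 0.9667, 'qpos': array([-1.111,  0.414,  1.146, -0.   ,  1.581,  0.016]), 'qvel': array([-0.027, -0.018,  0.054, -0.009, -0.003, -0.006]), 'effort': array([ 1.0650e+00, -5.0854e+01, -3.5343e+01,  1.5200e-01, -1.5000e-02,
        6.2000e-02]), 'eef_pos': array([ 0.407, -0.552,  0.303]), 'ee_rot': array([-0.445,  1.975, -1.976]), 'force': array([-0.48 ,  0.352,  0.11 ]), 'moment': array([ 0.005, -0.   ,  0.032]), 'width': 0.9943738698016623}
[[-0.903  0.     0.429]
 [-0.429 -0.001 -0.903]
 [ 0.    -1.     0.001]]
```

View pics/wrist1.png

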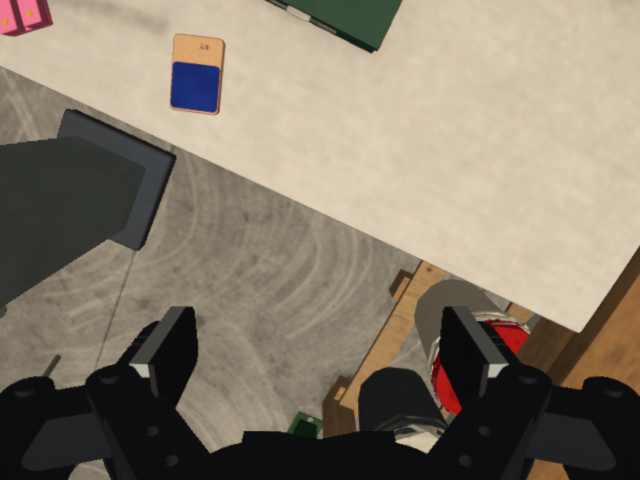

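View pics/scene1.png

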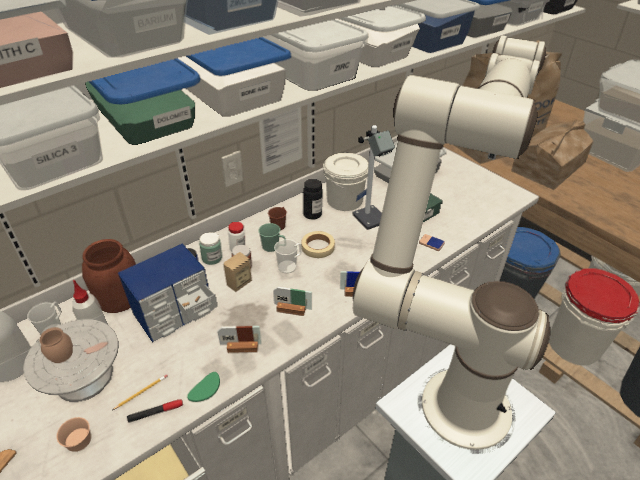

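Emit:
{"method": "drive_tool", "body": {"series": "8.5 2.4 -3.2 0 0;8.5 2.4 -3.2 0 0;8.5 2.4 -3.2 0 0;8.5 2.4 -3.2 0 0;8.5 2.4 -3.2 0 0;8.5 1.2 -1.6 0 0;8.5 1.2 -1.6 0 0;8.5 0 0 0 0"}}

```text
clock: 1.63
eef_pos: [0.5111, -0.6946, 0.288]
ee_rot: [-0.434, 1.958, -1.991]
force: [-0.1, 0.6, 0.3]
width: 0.998
```

Run:
```python
from h import *
o=bot.observe(); print({k:(v.round(3) if hasattr(v,'round') else v) for k,v in o.items()}); print(cv2.Rodrigues(o['ee_rot'])[0].round(3))
```

```text
{'clock': 1.6333, 'qpos': array([-1.077,  1.074,  0.189,  0.004,  1.86 ,  0.054]), 'qvel': array([ 0.003, -0.08 , -0.061, -0.002,  0.029, -0.002]), 'effort': array([ 2.4400e-01, -6.9905e+01, -3.4332e+01,  4.4000e-02, -1.7700e-01,
        9.0000e-03]), 'eef_pos': array([ 0.511, -0.695,  0.288]), 'ee_rot': array([-0.434,  1.958, -1.991]), 'force': array([-0.146,  0.568,  0.317]), 'moment': array([-0.018, -0.018,  0.041]), 'width': 0.9976771065476349}
[[-0.904  0.012  0.427]
 [-0.427 -0.014 -0.904]
 [-0.004 -1.     0.018]]
```

Emit:
{"method": "drive_tool", "body": {"series": "8.5 2.4 -3.2 0 0;8.5 2.4 -3.2 0 0;8.5 2.4 -3.2 0 0;8.5 2.4 -3.2 0 0;8.5 2.4 -3.2 0 0;8.5 2.4 -3.2 0 0;8.5 2.4 -3.2 0 0;8.5 2.4 -3.2 0 0"}}

```text
clock: 2.3
eef_pos: [0.5634, -0.7614, 0.2285]
ee_rot: [-0.342, 1.721, -2.14]
force: [-0.5, -0.6, -0.1]
width: 0.997
```

Run:
```python
from h import *
o=bot.observe(); print({k:(v.round(3) if hasattr(v,'round') else v) for k,v in o.items()}); print(cv2.Rodrigues(o['ee_rot'])[0].round(3))
```

```text
{'clock': 2.3, 'qpos': array([-1.07 ,  1.156,  0.183,  0.03 ,  1.574,  0.062]), 'qvel': array([ 0.008,  0.127,  0.002,  0.039, -0.428,  0.005]), 'effort': array([-1.9000e-02, -7.3073e+01, -3.5088e+01,  7.8000e-02, -4.7000e-01,
       -3.0000e-03]), 'eef_pos': array([ 0.563, -0.761,  0.229]), 'ee_rot': array([-0.342,  1.721, -2.14 ]), 'force': array([-0.545, -0.644, -0.07 ]), 'moment': array([0.085, 0.036, 0.018]), 'width': 0.997321928167624}
[[-0.901  0.135  0.412]
 [-0.431 -0.184 -0.883]
 [-0.043 -0.974  0.224]]
```

Emit:
{"method": "drive_tool", "body": {"series": "8.5 -2.4 3.2 0 0;8.5 -2.4 3.2 0 0;8.5 -2.4 3.2 1 0;8.5 -2.4 3.2 1 0;8.5 -2.4 3.2 1 0;8.5 -2 3.2 1 0;8.5 -2 3.2 1 0;8.5 0 0 0 0"}}

```text
clock: 2.97
eef_pos: [0.4292, -0.5707, 0.2791]
ee_rot: [-0.345, 1.727, -2.135]
force: [0.0, 0.5, -0.4]
width: 1.0
```

Run:
```python
from h import *
o=bot.observe(); print({k:(v.round(3) if hasattr(v,'round') else v) for k,v in o.items()}); print(cv2.Rodrigues(o['ee_rot'])[0].round(3))
```

```text
{'clock': 2.9667, 'qpos': array([-1.112,  0.319,  1.328,  0.041,  1.273,  0.009]), 'qvel': array([-0.002,  0.135, -0.17 ,  0.004, -0.05 ,  0.008]), 'effort': array([-7.2800e-01, -5.2777e+01, -3.4903e+01, -1.0000e-02, -8.0700e-01,
       -5.2000e-02]), 'eef_pos': array([ 0.429, -0.571,  0.279]), 'ee_rot': array([-0.345,  1.727, -2.135]), 'force': array([ 0.041,  0.472, -0.418]), 'moment': array([0.075, 0.035, 0.008]), 'width': 1.0001136633069572}
[[-0.901  0.132  0.414]
 [-0.432 -0.179 -0.884]
 [-0.043 -0.975  0.218]]
```

Emit:
{"method": "drive_tool", "body": {"series": "8.5 0 0 0.2 0.121;8.5 0 0 0.2 0.121;8.5 0 0 0.2 0.121;8.5 0 0 0.2 0.121;8.5 0 0 0.2 0.121;8.5 0 0 0.2 0.121;8.5 0 0 0.2 0.121;8.5 0 0 0.2 0.121"}}

```text
clock: 3.63
eef_pos: [0.4317, -0.5771, 0.2948]
ee_rot: [-0.951, 1.159, -1.403]
force: [-0.1, 0.1, 0.5]
width: 0.999
```

Emit:
{"method": "drive_tool", "body": {"series": "8.5 0 0 0 0.121;8.5 0 0 0 0.121;8.5 0 0 0 0.121;8.5 0 0 0 0.121;8.5 0 0 0 0.121;8.5 0 0 0 0.121;8.5 0 0 0 0.121;8.5 0 0 0 0.121"}}

```text
clock: 4.3
eef_pos: [0.4317, -0.5772, 0.2944]
ee_rot: [-1.272, 0.538, -0.608]
force: [-1.1, 0.4, 0.7]
width: 0.992
```

Emit:
{"method": "drive_tool", "body": {"series": "8.5 0.4 -0.6 0 0.121;8.5 0.4 -0.6 0 0.121;8.5 0.4 -0.6 0 0.121;8.5 0.4 -0.6 0 0.121;8.5 0.4 -0.6 0 0.121;8.5 0.4 -0.6 0 0.121;8.5 0.4 -0.6 0 0.121;8.5 0.4 -0.6 0 0.121"}}

```text
clock: 4.97
eef_pos: [0.464, -0.6251, 0.2945]
ee_rot: [-1.357, -0.111, 0.208]
force: [0.2, -0.5, 0.1]
width: 0.993
```

```bash
cat > st.py <<'E'
from h import *
def st():
    o=bot.observe(); R=cv2.Rodrigues(o['ee_rot'])[0]; y=R[:,1]; z=R[:,2]
    print('t',round(o['clock'],2),'q',o['qpos'].round(3),'p',o['eef_pos'].round(4),'F',o['force'].round(1),'w',round(o['width'],3))
    print('tooly',y.round(4),'tilt',np.degrees(np.arccos(-y[2])).round(1),'az',np.degrees(np.arctan2(y[1],y[0])).round(1),'| jawz',z.round(4),'az',np.degrees(np.arctan2(z[1],z[0])).round(2),'el',np.degrees(np.arcsin(z[2])).round(2),'x el',np.degrees(np.arcsin(R[2,0])).round(2))
if __name__=='__main__': st()
E
python3 st.py
```

```text
t 4.97 q [-1.093  0.97   0.362  0.018  2.026 -2.868] p [ 0.464  -0.6251  0.2945] F [ 0.2 -0.5  0.1] w 0.993
tooly [-0.0842  0.1972 -0.9767] tilt 12.4 az 113.1 | jawz [-0.1992  0.9571  0.2104] az 101.76 el 12.15 x el -2.37
```

Emit:
{"method": "drive_tool", "body": {"series": "8.5 1.7 -3.6 0 0;8.5 1.7 -3.6 0 0;8.5 1.7 -3.6 0 0;8.5 1.7 -3.6 0 0;8.5 1.7 -3.6 0 0;8.5 1.7 -3.6 0 0;8.5 1.7 -3.6 0 0;8.5 0 0 0 0"}}

```text
clock: 5.63
eef_pos: [0.4718, -0.7132, 0.2314]
ee_rot: [-1.488, -0.161, 0.148]
force: [-1.0, -0.7, -0.9]
width: 0.994
```

```bash
python3 st.py
```

```text
t 5.63 q [-1.139  1.144  0.185  0.035  1.883 -2.899] p [ 0.4718 -0.7132  0.2314] F [-1.  -0.7 -0.9] w 0.994
tooly [ 0.001   0.0773 -0.997 ] tilt 4.4 az 89.3 | jawz [-0.1976  0.9774  0.0756] az 101.43 el 4.34 x el 0.93
```

Emit:
{"method": "drive_tool", "body": {"series": "8.5 1.2 -3.8 0 0;8.5 1.2 -3.8 0 0;8.5 0 0 0 0;8.5 0 0 0 0;8.5 0 0 0 0;8.5 0 0 0 0;8.5 0 0 0 0;8.5 0 0 0 0"}}

```text
clock: 6.3
eef_pos: [0.4667, -0.7373, 0.2159]
ee_rot: [-1.528, -0.18, 0.133]
force: [-0.1, 0.6, 0.5]
width: 0.996
```

```bash
python3 st.py
```

```text
t 6.3 q [-1.158  1.162  0.183  0.041  1.822 -2.92 ] p [ 0.4667 -0.7373  0.2159] F [-0.1  0.6  0.5] w 0.996
tooly [ 0.0258  0.0396 -0.9989] tilt 2.7 az 57.0 | jawz [-0.1995  0.9793  0.0337] az 101.51 el 1.93 x el 1.9
```

Emit:
{"method": "drive_tool", "body": {"series": "8.5 0.2 -4 0 0;8.5 0.1 -2.6 0 0;8.5 0 0 0 0;8.5 0 1 0.5 -0.12;8.5 0 2 1 -0.12;8.5 0 3 1 -0.12;8.5 0 3 1 -0.12;8.5 0 3 1 -0.12"}}

```text
clock: 6.97
eef_pos: [0.4466, -0.643, 0.2497]
ee_rot: [-1.555, 0.285, -0.355]
force: [1.1, -0.8, 0.7]
width: 0.993
```

```bash
python3 st.py
```

```text
t 6.97 q [-1.13   0.68   0.882  0.03   1.547 -2.293] p [ 0.4466 -0.643   0.2497] F [ 1.1 -0.8  0.7] w 0.993
tooly [ 0.0417 -0.0169 -0.999 ] tilt 2.6 az -22.1 | jawz [0.3963 0.9181 0.001 ] az 66.65 el 0.06 x el 2.58
```

Emit:
{"method": "drive_tool", "body": {"series": "5 -0.1 3.4 -0.2 -0.117;5 -0.1 3.4 -0.2 -0.117;5 -0.1 3.4 -0.2 -0.117;5 -0.1 3.4 -0.2 -0.117;5 -0.1 3.4 -0.2 -0.117;5 -0.1 3.4 -0.2 -0.117;5 -0.1 3.4 -0.2 -0.117;5 -0.1 3.4 -0.2 -0.117"}}

```text
clock: 7.63
eef_pos: [0.4387, -0.371, 0.2334]
ee_rot: [-1.336, 1.014, -1.074]
force: [0.5, 1.2, 0.2]
width: 0.584
```

Emit:
{"method": "drive_tool", "body": {"series": "5 -0.1 3.6 -0.6 -0.117;5 -0.1 3.6 -0.6 -0.117;5 -0.1 3.6 -0.6 -0.117;5 -0.1 3.6 -0.6 -0.117;5 -0.1 3.6 -0.6 -0.117;5 -0.1 3.6 -0.6 -0.117;5 -0.1 3.6 -0.6 -0.117;5 0 2 0 -0.117"}}

```text
clock: 8.3
eef_pos: [0.4307, -0.0977, 0.1902]
ee_rot: [-0.833, 1.703, -1.734]
force: [-0.2, 0.0, 0.3]
width: 0.583
```

```bash
python3 -c "
from st import *
st()
for n in ['scene','wrist','top']: snap(n,n+'2')
st()"
```

```text
t 8.3 q [-0.468 -0.144  1.985 -0.044  1.314  0.248] p [ 0.4307 -0.0977  0.1902] F [-0.2  0.   0.3] w 0.583
tooly [-0.0302 -0.0322 -0.999 ] tilt 2.5 az -133.2 | jawz [ 0.7618 -0.6478 -0.0021] az -40.38 el -0.12 x el 2.53
t 8.45 q [-0.471 -0.143  1.981 -0.045  1.313  0.238] p [ 0.432  -0.1002  0.1915] F [-0.9 -0.7  0.5] w 0.587
tooly [-0.0277 -0.0349 -0.999 ] tilt 2.6 az -128.5 | jawz [ 0.7671 -0.6415  0.0011] az -39.91 el 0.06 x el 2.55
```

View pics/wrist2.png

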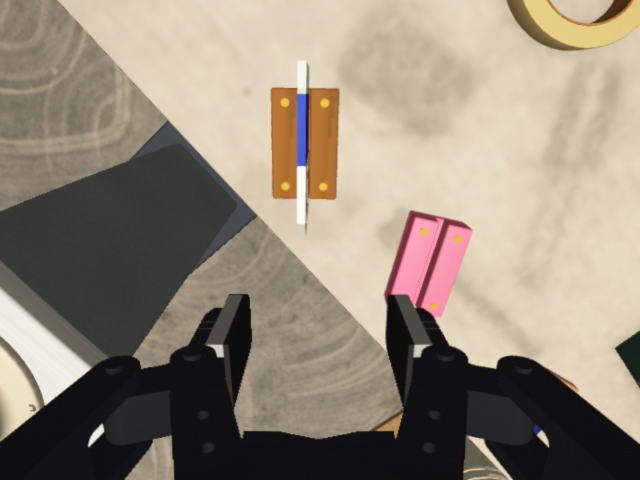

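View pics/scene2.png

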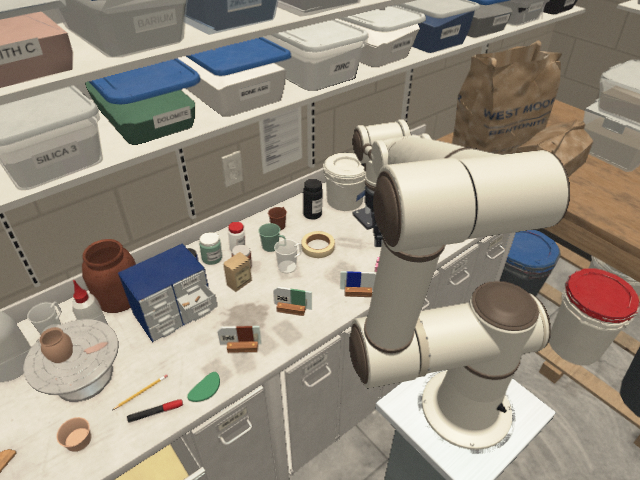

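Run:
```python
from h import *
w=load('wrist2');t=load('top2')
g=cv2.cvtColor(w['img'],cv2.COLOR_RGB2GRAY).astype(int)
hsv=cv2.cvtColor(w['img'],cv2.COLOR_RGB2HSV)
k=cv2.resize(w['img'][50:250,240:360],None,fx=5,fy=5,interpolation=cv2.INTER_CUBIC)[:, :]
cv2.imwrite('pics/cw.png',cv2.resize(k,None,fx=.6,fy=.6)[:,:,::-1])
mb=((hsv[...,0]>105)&(hsv[...,0]<130)&(hsv[...,1]>120)); mb[:, :280]=0; mb[:,330:]=0; mb[:80]=0;mb[180:]=0
ys,xs=np.nonzero(mb); print(xs.min(),xs.max(),ys.min(),ys.max())
for y in (62,70,80,100,120,140,160,175,190,205,215,222,230): print(y,g[y,292:312].tolist())
```

```text
298 307 94 165
62 [218, 219, 218, 218, 220, 234, 244, 244, 244, 244, 244, 244, 244, 239, 207, 197, 212, 214, 213, 214]
70 [221, 220, 220, 220, 223, 235, 244, 245, 245, 245, 245, 245, 244, 240, 198, 136, 140, 182, 213, 215]
80 [218, 218, 218, 219, 222, 236, 244, 245, 245, 245, 245, 245, 245, 238, 172, 131, 142, 187, 215, 218]
100 [114, 116, 116, 114, 115, 113, 109, 107, 107, 108, 108, 109, 107, 95, 43, 23, 51, 92, 91, 114]
120 [118, 125, 127, 127, 124, 118, 109, 106, 108, 108, 107, 108, 106, 92, 33, 27, 71, 119, 106, 119]
140 [126, 127, 127, 124, 123, 115, 107, 105, 106, 106, 106, 107, 103, 88, 31, 34, 79, 121, 110, 125]
160 [126, 125, 125, 124, 121, 112, 103, 102, 101, 101, 102, 101, 93, 70, 59, 94, 105, 108, 116, 127]
175 [126, 125, 125, 128, 165, 231, 250, 251, 251, 251, 251, 251, 249, 221, 124, 103, 76, 107, 121, 131]
190 [125, 125, 123, 127, 164, 231, 250, 251, 251, 251, 251, 251, 248, 220, 140, 144, 97, 99, 119, 132]
205 [203, 203, 204, 206, 220, 242, 250, 251, 251, 251, 251, 250, 243, 186, 109, 109, 148, 199, 205, 205]
215 [205, 205, 204, 205, 220, 241, 249, 251, 251, 250, 250, 250, 242, 191, 149, 164, 197, 204, 205, 204]
222 [204, 204, 205, 207, 220, 240, 249, 249, 249, 249, 249, 249, 242, 190, 171, 203, 203, 203, 202, 203]
230 [207, 206, 207, 205, 206, 206, 207, 207, 208, 208, 208, 207, 198, 170, 161, 200, 203, 202, 203, 203]
```

View pics/cw.png

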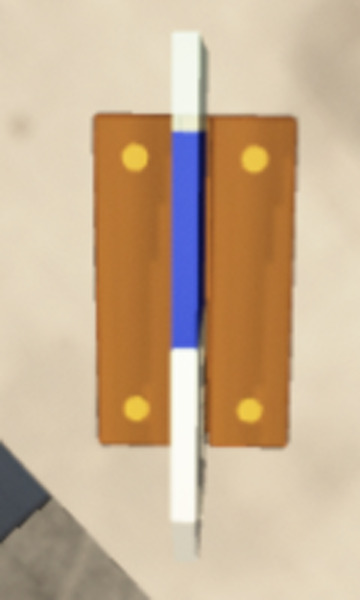

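Run:
```python
from h import *
w=load('wrist2')
P=onz(w,[[301.3,60.5],[301,93.5],[300.8,166],[300.6,223.5]],.078); print(P.round(4).tolist())
d=P[3]-P[0]; n=np.linalg.norm(d); print('az',np.degrees(np.arctan2(d[1],d[0])),'len (96)',n); u=d/n
for p,x in zip(P,(-55,-37,5,41)): print('centre from',x,(p-u*x/1000).round(4))
s=onz(w,[[240+97/3,50+113/3],[240+297/3,50+117/3],[240+288/3,50+447/3],[240+100/3,50+443/3]],.022);print('stand',s.mean(0).round(4))
for a in ((.032,-.0),):
  pass
c=np.mean([p-u*x/1000 for p,x in zip(P,(-55,-37,5,41))],0); print('c',c,'grasp',(c+u*.025).round(4))
print('view of TCP grasp', bot.observe()['eef_pos'])
# camera check: tcp projection
print(proj(w,bot.observe()['eef_pos']))
```

```text
[[0.4857, -0.0162, 0.078], [0.4737, -0.0296, 0.078], [0.446, -0.0609, 0.078], [0.422, -0.0879, 0.078]]
az -131.58444076028107 len (96) 0.09589310836775759
centre from -55 [ 0.4492 -0.0573  0.078 ]
centre from -37 [ 0.4491 -0.0572  0.078 ]
centre from 5 [ 0.4493 -0.0571  0.078 ]
centre from 41 [ 0.4492 -0.0572  0.078 ]
stand [ 0.4503 -0.0572  0.022 ]
c [ 0.44921486 -0.05723254  0.078     ] grasp [ 0.4326 -0.0759  0.078 ]
view of TCP grasp [ 0.432038  -0.1002475  0.1915186]
[[329.72827355 321.28226336]]
```

Emit:
{"method": "drive_tool", "body": {"series": "5 0 1.2 -1 -0.015;5 0 1.2 -1 -0.015;5 0 0 -2 0;5 0 0 -2 0;5 0 0 -2 0;5 0 0 -1.5 0;5 0 0 0 0;5 0 0 0 0"}}

```text
clock: 9.12
eef_pos: [0.4317, -0.0782, 0.0961]
ee_rot: [-0.815, 1.719, -1.753]
force: [0.8, 0.4, -0.0]
width: 0.583
```

```bash
python3 -c "
from st import *
st()
snap('wrist','wrist3')"
```

```text
t 9.12 q [-0.425 -0.021  2.073 -0.048  1.104  0.328] p [ 0.4317 -0.0782  0.0961] F [ 0.8  0.4 -0. ] w 0.583
tooly [-0.0305 -0.0333 -0.999 ] tilt 2.6 az -132.4 | jawz [ 7.448e-01 -6.673e-01 -4.000e-04] az -41.86 el -0.03 x el 2.59
```

View pics/wrist3.png

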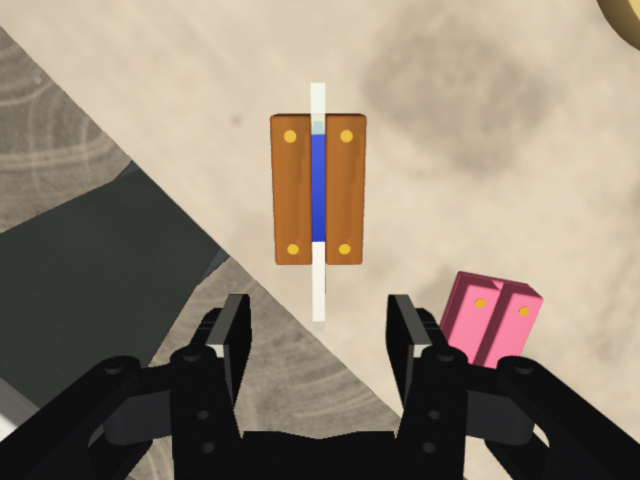

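Emit:
{"method": "drive_tool", "body": {"series": "5 0 0.15 -1.2 0;5 0 0 -1.2 0;5 0 0 -1.2 0;5 0 0 -0.8 0;5 0 0 0 0;0 0 0 0 0;0 0 0 0 0;0 0 0 0 0", "newtons": 40}}

```text
clock: 9.83
eef_pos: [0.4327, -0.0763, 0.0531]
ee_rot: [-0.813, 1.716, -1.755]
force: [-0.2, 0.2, -0.2]
width: 0.164
```

Emit:
{"method": "drive_tool", "body": {"series": "0 0 0 0 0;0 0 0 0 0;0 0 0 0 0;0 0 0 0 0;0 0 0 0 0;0 0 0 0 0;0 0 0 0.5 0;0 0 0 0.5 0"}}

```text
clock: 10.5
eef_pos: [0.4319, -0.076, 0.0622]
ee_rot: [-0.814, 1.718, -1.754]
force: [0.9, -0.8, -0.9]
width: 0.049
```

```bash
python3 -c "
from st import *
st()
snap('wrist','wrist4')
snap('top','top4')
snap('scene','scene4')"
```

```text
t 10.5 q [-0.42   0.038  2.092 -0.05   1.024  0.337] p [ 0.4319 -0.076   0.0622] F [ 0.9 -0.8 -0.9] w 0.049
tooly [-0.0293 -0.0339 -0.999 ] tilt 2.6 az -130.8 | jawz [ 0.7449 -0.6672  0.0008] az -41.85 el 0.04 x el 2.57
```

View pics/wrist4.png

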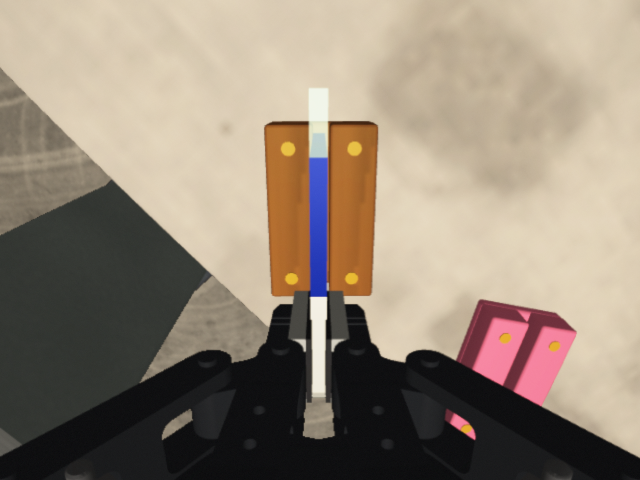

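Run:
```python
from h import *
w=load('wrist4'); o=bot.observe(); R=cv2.Rodrigues(o['ee_rot'])[0]
for dx,dy,dz in ((-.011,0,.0055),(-.011,0,-.0055),(-.011,-.026,.0055),(.011,0,.0055),(-.011,0,.012)):
    print(dx,dy,dz,proj(w,o['eef_pos']+R@[dx,dy,dz]).round(1))
print(o['clock'],o['eef_pos'],o['force'])
u=np.array([np.cos(np.radians(-131.6)),np.sin(np.radians(-131.6)),0])
c=np.array([.4492,-.0572,.087])
for x in (-.055,-.037,.005,.041): print(x,proj(w,c+u*x).round(1))
k=cv2.resize(w['img'][270:410,270:370],None,fx=5,fy=5,interpolation=cv2.INTER_CUBIC);cv2.imwrite('pics/c4.png',k[:,:,::-1])
```

```text
-0.011 0 0.0055 [[335.5 286.7]]
-0.011 0 -0.0055 [[305.5 286.7]]
-0.011 -0.026 0.0055 [[338.8 320.6]]
0.011 0 0.0055 [[334.8 339.6]]
-0.011 0 0.012 [[353.3 286.7]]
10.65 [ 0.4320472  -0.07587723  0.06244871] [ 0.83740358 -1.14171195 -0.36895354]
-0.055 [[321.9  86.2]]
-0.037 [[322.  155.8]]
0.005 [[322.2 295.4]]
0.041 [[322.3 391.4]]
```

View pics/c4.png

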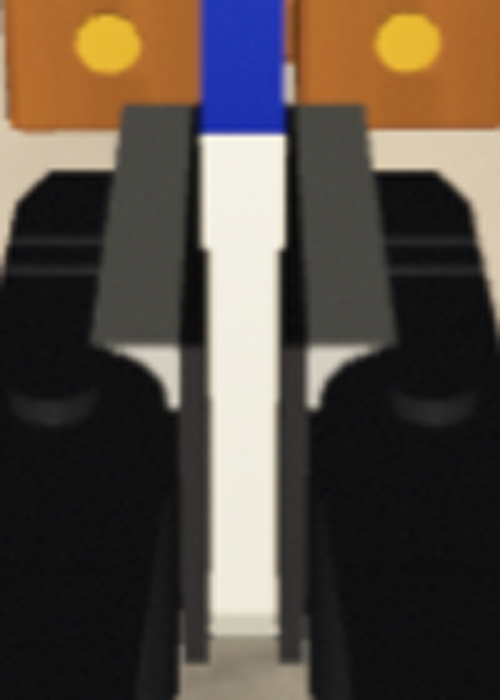

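Emit:
{"method": "drive_tool", "body": {"series": "0 0 0 2 0;0 0 0 3 0;0 -0.84 -2.44 1.95 -0.021;0 -0.84 -2.44 1.95 -0.021;0 -0.84 -2.44 1.95 -0.021;0 -0.84 -2.44 1.95 -0.021;0 -0.84 -2.44 1.95 -0.021;0 -0.84 -2.44 1.95 -0.021", "newtons": 60}}

```text
clock: 11.32
eef_pos: [0.3805, -0.2227, 0.2296]
ee_rot: [-0.719, 1.806, -1.835]
force: [0.8, -0.4, -0.2]
width: 0.042
```

```bash
python3 -c "
from st import *
st()
snap('wrist','wrist5')
snap('top','top5')
snap('scene','scene5')"
```

```text
t 11.32 q [-0.773 -0.188  1.944 -0.045  1.391  0.092] p [ 0.3805 -0.2227  0.2296] F [ 0.8 -0.4 -0.2] w 0.042
tooly [-0.0342 -0.0285 -0.999 ] tilt 2.6 az -140.2 | jawz [ 0.6544 -0.7562 -0.0008] az -49.13 el -0.05 x el 2.55
```

View pics/wrist5.png

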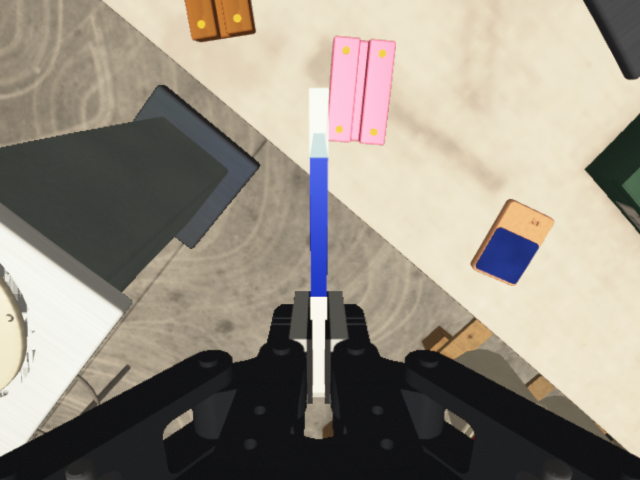

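View pics/scene5.png

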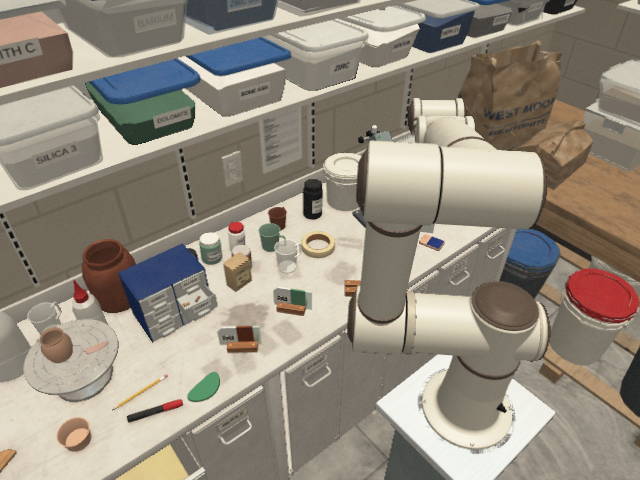

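Emit:
{"method": "drive_tool", "body": {"series": "0 -0.84 -2.44 1.95 -0.021;0 -0.84 -2.44 1.95 -0.021;0 -0.84 -2.44 1.95 -0.021;0 -0.84 -2.44 1.95 -0.021;0 -0.84 -2.44 1.95 -0.021;0 -0.84 -2.44 1.95 -0.021;0 -0.84 -2.44 1.95 -0.021;0 -0.84 -2.44 1.95 -0.021"}}

```text
clock: 12.13
eef_pos: [0.3144, -0.417, 0.3839]
ee_rot: [-0.584, 1.919, -1.936]
force: [0.1, -0.5, -0.3]
width: 0.045
```

Emit:
{"method": "drive_tool", "body": {"series": "0 -0.84 -2.44 1.95 -0.021;0 -0.84 -2.44 1.95 -0.021;0 -0.84 -2.44 1.95 -0.021;0 -0.84 -2.44 1.95 -0.021;0 -0.84 -2.44 1.95 -0.021;0 -0.84 -2.44 1.95 -0.021;0 -0.84 -2.44 1.95 -0.021;0 -0.84 -2.44 1.95 -0.021"}}

```text
clock: 12.8
eef_pos: [0.2481, -0.6128, 0.5398]
ee_rot: [-0.435, 2.026, -2.036]
force: [0.6, -1.4, 0.2]
width: 0.045
```

```bash
python3 -c "
from st import *
st()
"
```

```text
t 12.8 q [-1.348  0.457  0.627 -0.049  2.054 -0.18 ] p [ 0.2481 -0.6128  0.5398] F [ 0.6 -1.4  0.2] w 0.045
tooly [-0.0415 -0.0132 -0.999 ] tilt 2.5 az -162.3 | jawz [ 0.3703 -0.9289 -0.0031] az -68.26 el -0.18 x el 2.49
```

Emit:
{"method": "drive_tool", "body": {"series": "0 1.1 -2.7 2.5 0;0 1.1 -2.7 2.5 0;0 1.1 -2.7 2.5 0;0 1.1 -2.7 2.5 0;0 1.1 -2.7 2.5 0;0 1.1 -2.7 2.5 0;0 1.1 -2.7 2.5 0;0 1.1 -2.7 2.5 0"}}

```text
clock: 13.47
eef_pos: [0.2681, -0.6703, 0.5958]
ee_rot: [-0.411, 1.866, -2.165]
force: [-0.9, 0.2, 0.4]
width: 0.047
```

```bash
python3 -c "
from st import *
st()
"
```

```text
t 13.47 q [-1.346  0.682  0.183 -0.03   2.132 -0.175] p [ 0.2681 -0.6703  0.5958] F [-0.9  0.2  0.4] w 0.047
tooly [ 0.0073 -0.146  -0.9893] tilt 8.4 az -87.1 | jawz [ 0.3722 -0.9178  0.1382] az -67.93 el 7.94 x el 2.73
```

Tilting works cleanly about the right axis; continue.

Emit:
{"method": "drive_tool", "body": {"series": "0 1.1 -2.7 2.5 0;0 1.1 -2.7 2.5 0;0 1.1 -2.7 2.5 0;0 1.1 -2.7 2.5 0;0 1.1 -2.7 2.5 0;0 1.1 -2.7 2.5 0;0 1.1 -2.7 2.5 0;0 1.1 -2.7 2.5 0"}}

```text
clock: 14.13
eef_pos: [0.2814, -0.7114, 0.619]
ee_rot: [-0.376, 1.656, -2.309]
force: [-0.2, -0.5, -0.1]
width: 0.043
```

```bash
python3 -c "
from st import *
st()
"
```

```text
t 14.13 q [-1.352  0.665  0.184  0.002  1.972 -0.166] p [ 0.2814 -0.7114  0.619 ] F [-0.2 -0.5 -0.1] w 0.043
tooly [ 0.0704 -0.3075 -0.9489] tilt 18.4 az -77.1 | jawz [ 0.3647 -0.8775  0.3114] az -67.43 el 18.14 x el 2.89
```

Emit:
{"method": "drive_tool", "body": {"series": "0 1.1 -2.7 2.9 0;0 1.1 -2.7 2.9 0;0 1.1 -2.7 2.9 0;0 1.1 -2.7 2.9 0;0 1.1 -2.7 2.9 0;0 1.1 -2.7 2.9 0;0 1.1 -2.7 2.9 0;0 1.1 -2.7 2.9 0"}}

```text
clock: 14.8
eef_pos: [0.2939, -0.7475, 0.6651]
ee_rot: [-0.335, 1.4, -2.453]
force: [0.4, -1.0, -0.8]
width: 0.044
```

Emit:
{"method": "drive_tool", "body": {"series": "0 1.1 -2.7 2.9 0;0 1.1 -2.7 2.9 0;0 1.1 -2.7 2.9 0;0 1.1 -2.7 2.9 0;0 1.1 -2.7 2.9 0;0 1.1 -2.7 2.9 0;0 1.1 -2.7 2.9 0;0 1.1 -2.7 2.9 0"}}

```text
clock: 15.47
eef_pos: [0.3093, -0.7897, 0.7105]
ee_rot: [-0.29, 1.126, -2.575]
force: [0.4, -0.8, -1.0]
width: 0.042
```

```bash
python3 -c "
from st import *
st()
"
```

```text
t 15.47 q [-1.364  0.622  0.184  0.068  1.601 -0.16 ] p [ 0.3093 -0.7897  0.7105] F [ 0.4 -0.8 -1. ] w 0.042
tooly [ 0.2034 -0.6406 -0.7404] tilt 42.2 az -72.4 | jawz [ 0.3066 -0.6765  0.6695] az -65.62 el 42.03 x el 3.37
```

Emit:
{"method": "drive_tool", "body": {"series": "0 1.1 -2.7 2.9 0;0 1.1 -2.7 2.9 0;0 0 0 0 0;0 0 0 0 0;0 0.4 1.2 -1.2 0;0 0.65 2.5 -2.4 0.03;0 0.65 2.5 -2.4 0.05;0 0.65 2.5 -2.4 0.05"}}

```text
clock: 16.13
eef_pos: [0.3349, -0.722, 0.6467]
ee_rot: [-0.333, 1.009, -2.494]
force: [0.7, -0.6, -0.0]
width: 0.043
```

```bash
python3 -c "
from st import *
st()
"
```

```text
t 16.13 q [-1.344  0.209  0.905  0.153  1.254 -0.278] p [ 0.3349 -0.722   0.6467] F [ 0.7 -0.6 -0. ] w 0.043
tooly [ 0.2969 -0.6444 -0.7047] tilt 45.2 az -65.3 | jawz [ 0.3709 -0.6022  0.7069] az -58.37 el 44.98 x el 3.45
```

Emit:
{"method": "drive_tool", "body": {"series": "0 0.66 2.7 -2.54 0.053;0 0.66 2.7 -2.54 0.053;0 0.66 2.7 -2.54 0.053;0 0.66 2.7 -2.54 0.053;0 0.66 2.7 -2.54 0.053;0 0.66 2.7 -2.54 0.053;0 0.66 2.7 -2.54 0.053;0 0.66 2.7 -2.54 0.053"}}

```text
clock: 16.8
eef_pos: [0.3875, -0.5054, 0.443]
ee_rot: [-0.491, 0.837, -2.11]
force: [-0.4, 0.3, -0.4]
width: 0.041
```

Emit:
{"method": "drive_tool", "body": {"series": "0 0.66 2.7 -2.54 0.053;0 0.66 2.7 -2.54 0.053;0 0.66 2.7 -2.54 0.053;0 0.66 2.7 -2.54 0.053;0 0.66 2.7 -2.54 0.053;0 0.66 2.7 -2.54 0.053;0 0.66 2.7 -2.54 0.053;0 0 0 0 0.053"}}

```text
clock: 17.47
eef_pos: [0.4328, -0.3094, 0.2566]
ee_rot: [-0.607, 0.678, -1.706]
force: [-1.3, 0.2, -3.2]
width: 0.049
```

```bash
python3 -c "
from st import *
st()
for n in ['wrist','top','scene']: snap(n,n+'6')
st()"
```

```text
t 17.47 q [-1.2   -0.478  2.282  0.755  0.96  -1.324] p [ 0.4328 -0.3094  0.2566] F [-1.3  0.2 -3.2] w 0.049
tooly [ 0.6757 -0.1888 -0.7126] tilt 44.6 az -15.6 | jawz [ 0.7031 -0.1254  0.6999] az -10.11 el 44.42 x el 2.75
t 17.62 q [-1.205 -0.476  2.264  0.755  0.955 -1.319] p [ 0.4335 -0.3187  0.2669] F [ 0.4 -0.8 -0.6] w 0.044
tooly [ 0.6783 -0.2064 -0.7052] tilt 45.2 az -16.9 | jawz [ 0.697  -0.123   0.7064] az -10.0 el 44.95 x el 3.47
```

View pics/wrist6.png

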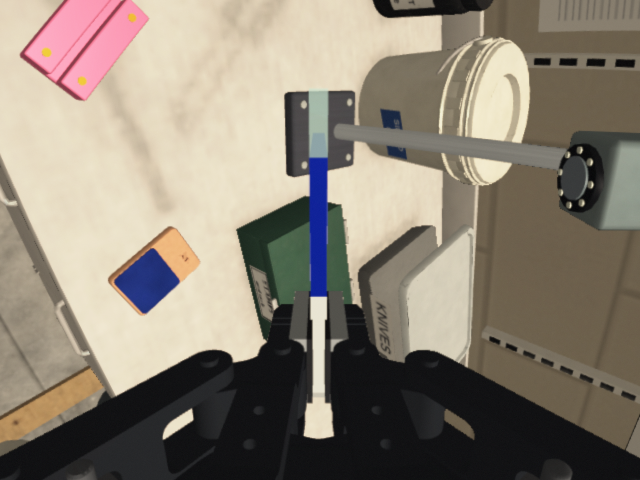

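View pics/scene6.png

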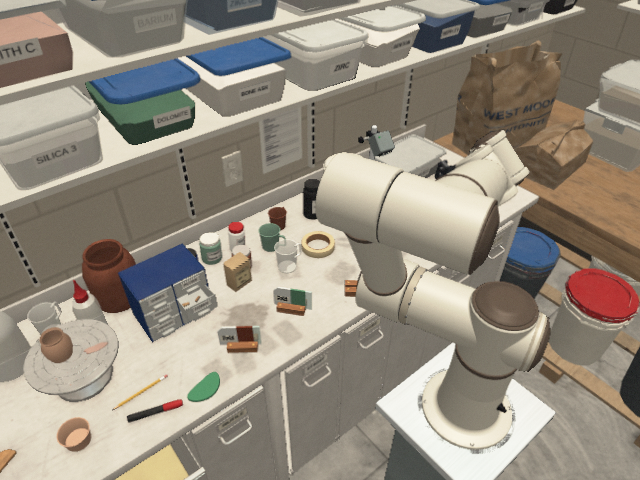

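View pics/top6.png

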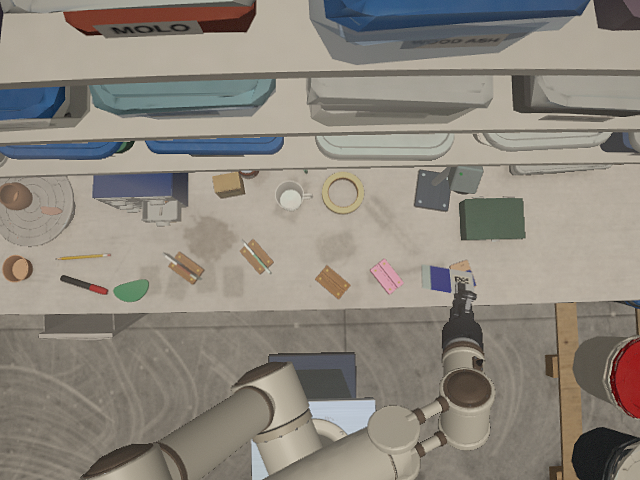

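Run:
```python
from h import *
from st import st
w=snap('wrist','wrist7'); st()
k=cv2.resize(w['img'][120:240,540:640],None,fx=6,fy=6,interpolation=cv2.INTER_CUBIC);cv2.imwrite('pics/c7.png',k[:,:,::-1])
t=load('top6')
k=cv2.resize(t['img'][240:330,400:500],None,fx=6,fy=6,interpolation=cv2.INTER_CUBIC);cv2.imwrite('pics/c7t.png',k[:,:,::-1])
```

```text
t 17.67 q [-1.205 -0.477  2.263  0.755  0.955 -1.319] p [ 0.4337 -0.3194  0.2681] F [0.2 0.1 0.2] w 0.042
tooly [ 0.6788 -0.2079 -0.7043] tilt 45.2 az -17.0 | jawz [ 0.6964 -0.1219  0.7072] az -9.93 el 45.01 x el 3.56
```

View pics/c7.png

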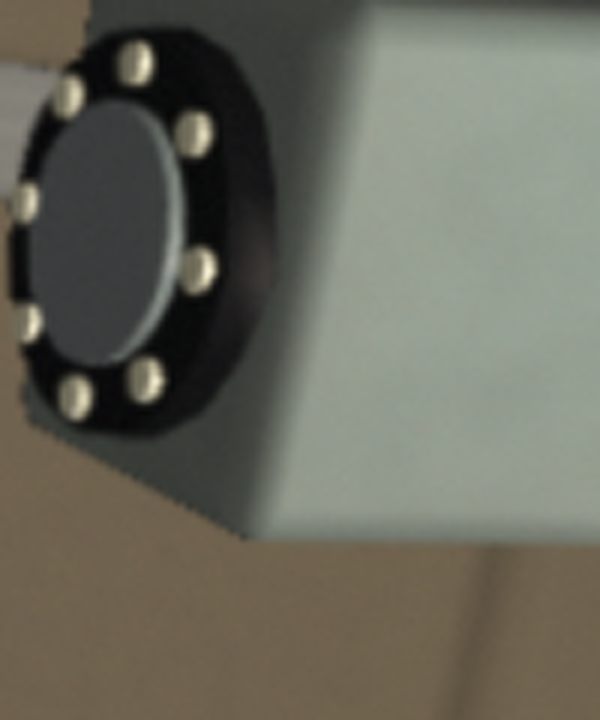

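View pics/c7t.png

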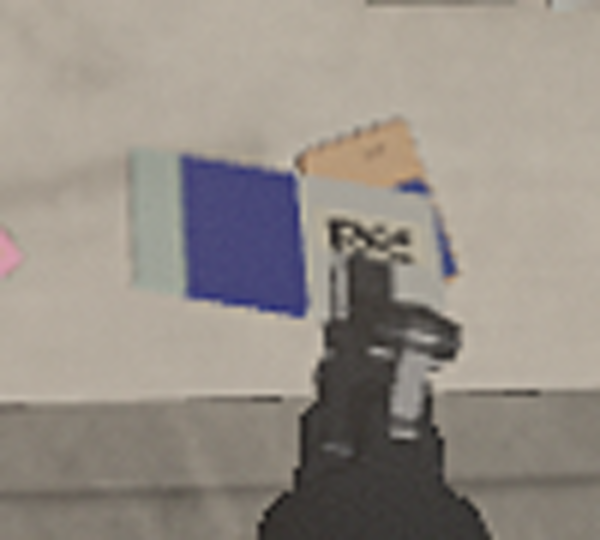

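Run:
```python
from h import *
w=load('wrist7')
D=np.array([(135,63),(194,133),(198,270),(145,380),(75,397),(27,322),(25,203),(68,96)])/6+[540,120]-.4
for z in (.280,.285,.290): print(z,onz(w,D.mean(0),z).round(4))
# foot from wrist and top
for z in (.285,):
    L=onz(w,D.mean(0),z)[0]
# fit plane of dots: assume lie on plane through L with normal n(az), find circle-ness
    for az in range(150,196,3):
        n=np.array([np.cos(np.radians(az))*.7071,np.sin(np.radians(az))*.7071,-.7071])
        o,d=ray(w,D); P=o+d*(((L-o)@n)/(d@n))[:,None]; r=np.linalg.norm(P-P.mean(0),axis=1); print(az,(r*1000).round(1),r.std()*1000)
for n,a in (('w',w),):
    F=[[286,93],[354,91],[354,171],[288,177]]
    print(onz(load('wrist6'),F,.012).round(3).tolist())
```

```text
0.28 [[ 0.6581 -0.3267  0.28  ]]
0.285 [[ 0.6397 -0.3202  0.285 ]]
0.29 [[ 0.6213 -0.3136  0.29  ]]
150 [19.6 15.2 19.5 22.4 18.9 14.8 19.  22.8] 2.716104734882749
153 [19.1 15.6 19.2 21.7 18.6 15.2 18.7 22. ] 2.275961323655526
156 [18.8 16.  18.9 20.9 18.3 15.7 18.5 21.2] 1.851949021351558
159 [18.5 16.5 18.7 20.3 18.2 16.2 18.4 20.4] 1.4391119743883536
162 [18.4 17.  18.6 19.7 18.1 16.7 18.3 19.8] 1.0329778842107924
165 [18.3 17.5 18.5 19.2 18.2 17.3 18.2 19.2] 0.6301361177886664
168 [18.4 18.1 18.4 18.7 18.3 18.  18.1 18.6] 0.23632702448632917
171 [18.5 18.8 18.4 18.2 18.6 18.7 18.1 18.1] 0.2315200124609383
174 [18.8 19.5 18.5 17.8 18.9 19.4 18.2 17.7] 0.6459655471222456
177 [19.2 20.3 18.6 17.5 19.4 20.3 18.2 17.3] 1.0922536227285256
180 [19.6 21.2 18.7 17.1 20.  21.3 18.4 16.9] 1.5653396431084163
183 [20.3 22.2 18.9 16.9 20.8 22.4 18.5 16.6] 2.0707650993308606
186 [21.  23.3 19.2 16.6 21.7 23.6 18.8 16.3] 2.61615277370607
189 [22.  24.6 19.5 16.5 22.8 25.  19.1 16.2] 3.2108771857659866
192 [23.1 26.1 20.  16.3 24.1 26.6 19.4 16. ] 3.8664966538206653
195 [24.5 27.7 20.6 16.3 25.7 28.5 19.9 16. ] 4.597561553766311
[[0.636, -0.274, 0.012], [0.739, -0.292, 0.012], [0.726, -0.388, 0.012], [0.62, -0.36, 0.012]]
```

```bash
cat > lab.py <<'E'
from h import *
Rg=cv2.Rodrigues(np.array([-0.814,1.718,-1.754]))[0]
ys=Rg[:,2]; zs=np.array([0,0,1.])-ys*ys[2]; zs/=np.linalg.norm(zs); xs=np.cross(ys,zs)
A=Rg.T@np.c_[xs,ys,zs]   # slide axes in tool frame
off=A@[.005,.0025,-.0165]
def label(o=None):
    o=o or bot.observe(); R=cv2.Rodrigues(o['ee_rot'])[0]
    return o['eef_pos']+R@off, R@A
E
python3 - <<'E'
from lab import *
L,S=label(); print('label',L,'\n',S.round(3))
T=np.array([0.5353,-0.3012,0.1789]); print('delta cm',(T-L)*100)
for n in ('top','scene'): print(n,proj(load(n+'6'),L))
E
```

```text
label [ 0.44578168 -0.32734659  0.25837616] 
 [[-0.202  0.696 -0.689]
 [-0.979 -0.122  0.164]
 [ 0.03   0.707  0.706]]
delta cm [ 8.95183164  2.61465941 -7.94761637]
top [[465.13265315 278.49361968]]
scene [[432.28296296 187.6580914 ]]
```

Emit:
{"method": "drive_tool", "body": {"series": "0 0 2 0 -0.004;0 0 2 0 -0.004;0 0 2 0 0;0 0 1.5 0 0;0 0 1 0 0;0 0 0.5 0 0;0 0 0 0 0;0 0 0 0 0"}}

```text
clock: 18.33
eef_pos: [0.4339, -0.229, 0.2679]
ee_rot: [-0.608, 0.666, -1.731]
force: [1.1, -0.0, -1.0]
width: 0.045
```

Run:
```python
from h import *
from st import st
w=snap('wrist','wrist8'); st(); snap('top','top8'); snap('scene','scene8')
k=cv2.resize(w['img'][200:320,520:640],None,fx=5,fy=5,interpolation=cv2.INTER_CUBIC);cv2.imwrite('pics/c8.png',k[:,:,::-1])
```

```text
t 18.38 q [-1.069 -0.732  2.409  0.65   0.949 -1.099] p [ 0.4338 -0.2291  0.2676] F [ 0.5  0.1 -1. ] w 0.046
tooly [ 0.6773 -0.2117 -0.7046] tilt 45.2 az -17.4 | jawz [ 0.6958 -0.127   0.7069] az -10.34 el 44.99 x el 3.52
```

View pics/c8.png

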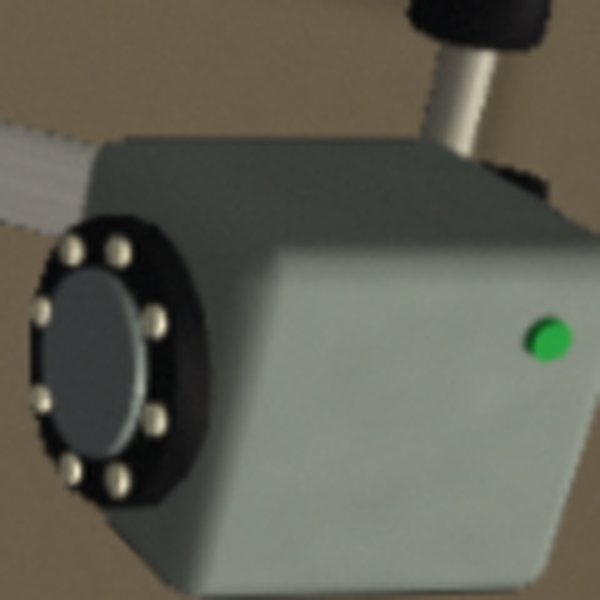

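Run:
```python
from h import *
a=load('wrist7');b=load('wrist8')
D1=np.array([(135,63),(194,133),(198,270),(145,380),(75,397),(27,322),(25,203),(68,96)])/6+[540,120]-.4
D2=np.array([(118,250),(154,322),(154,420),(118,480),(70,470),(40,400),(40,312),(72,250)])/5+[520,200]-.4
o1,d1=ray(a,D1);o2,d2=ray(b,D2)
m=[tri(o1,x,o2,y) for x,y in zip(d1,d2)]
P=np.array([p for p,_ in m]);print(P.round(4).tolist(),[round(e*1000,1) for _,e in m]);print('mean',P.mean(0))
c1=ray(a,D1.mean(0))[1][0];c2=ray(b,D2.mean(0))[1][0];print(tri(o1,c1,o2,c2))
for z in (.282,.285,.288): print(onz(a,D1.mean(0),z).round(4),onz(b,D2.mean(0),z).round(4))
u,s,v=np.linalg.svd(P-P.mean(0));n=v[2];n*=np.sign(n[0]);print('n',n,'az',np.degrees(np.arctan2(n[1],n[0])),'el',np.degrees(np.arcsin(n[2])),s)
L=P.mean(0)
for az in range(160,182,3):
    n=np.array([np.cos(np.radians(az))*.7071,np.sin(np.radians(az))*.7071,-.7071])
    o,d=ray(b,D2); Q=o+d*(((L-o)@n)/(d@n))[:,None]; r=np.linalg.norm(Q-Q.mean(0),axis=1); print(az,(r*1000).round(1),r.std()*1000)
```

```text
[[0.6373, -0.3004, 0.2861], [0.6267, -0.3038, 0.2954], [0.6212, -0.316, 0.2991], [0.623, -0.3294, 0.2952], [0.6298, -0.3356, 0.2865], [0.6395, -0.3318, 0.2776], [0.6458, -0.3203, 0.2738], [0.6446, -0.3071, 0.2776]] [np.float64(0.1), np.float64(0.1), np.float64(0.1), np.float64(0.0), np.float64(0.1), np.float64(0.0), np.float64(0.2), np.float64(0.0)]
mean [ 0.63350387 -0.31805373  0.28641718]
(array([ 0.63333962, -0.31789206,  0.28668767]), np.float64(7.832537847643981e-05))
[[ 0.6507 -0.3241  0.282 ]] [[ 0.6502 -0.3294  0.282 ]]
[[ 0.6397 -0.3202  0.285 ]] [[ 0.6393 -0.322   0.285 ]]
[[ 0.6287 -0.3162  0.288 ]] [[ 0.6284 -0.3146  0.288 ]]
n [ 0.69937461 -0.13360078  0.70215809] az -10.814855643364927 el 44.60040519010605 [0.03616324 0.03522973 0.0005292 ]
160 [17.1 15.8 18.2 19.  16.9 15.7 18.1 19.1] 1.2424981354978732
163 [17.3 16.3 18.1 18.6 17.2 16.3 18.  18.6] 0.8642375230896229
166 [17.7 17.  18.  18.3 17.6 17.  18.  18.3] 0.4717712187452825
169 [18.1 17.8 18.  18.  18.1 17.8 17.9 18. ] 0.11502852391977525
172 [18.7 18.6 18.  17.8 18.8 18.7 17.9 17.7] 0.42886234521844463
175 [19.4 19.5 18.  17.6 19.6 19.7 18.  17.5] 0.9109508562486449
178 [20.2 20.6 18.1 17.4 20.5 20.9 18.1 17.3] 1.4449394459246385
181 [21.3 21.9 18.3 17.3 21.7 22.2 18.3 17.2] 2.038230518575565
```

Run:
```python
from lab import *
L,S=label(); print('label',L,'\n',S.round(3))
T=np.array([0.5297,-0.2985,0.1805]); print('delta cm',(T-L)*100)
for n in ('top','scene'): print(n,proj(load(n+'8'),L))
t=load('top8')
k=cv2.resize(t['img'][235:325,390:490],None,fx=8,fy=8,interpolation=cv2.INTER_CUBIC)[:600];cv2.imwrite('pics/c8t.png',k[:,:,::-1])
c=np.array([.0,0,0])
# slide corners predicted in top view
pts={'glass top':(-.055,-.0,.035),'glass bot':(-.055,0,-.035),'fr bot':(.055,0,-.035),'lab':(.03,.0025,-.007),'glz top':(.005,.0025,.035),'glz bot':(.005,.0025,-.035)}
for k,v in pts.items():
    P=L+S@(np.array(v)-[.03,.0025,-.007]); print(k,(proj(t,P)[0]-[390,235])*8)
```

```text
label [ 0.44561036 -0.2369393   0.25716208] 
 [[-0.209  0.696 -0.687]
 [-0.978 -0.128  0.167]
 [ 0.029  0.706  0.707]]
delta cm [ 8.40896434 -6.15607023 -7.6662082 ]
top [[422.51158172 279.71905876]]
scene [[411.04135344 199.36259689]]
glass top [-68.20937882 414.96293974]
glass bot [-55.19916909 235.51588717]
fr bot [348.61237258 310.6720712 ]
lab [260.09265378 357.75247007]
glz top [165.10312092 451.33066725]
glz bot [167.21452942 269.74955819]
```

View pics/c8t.png

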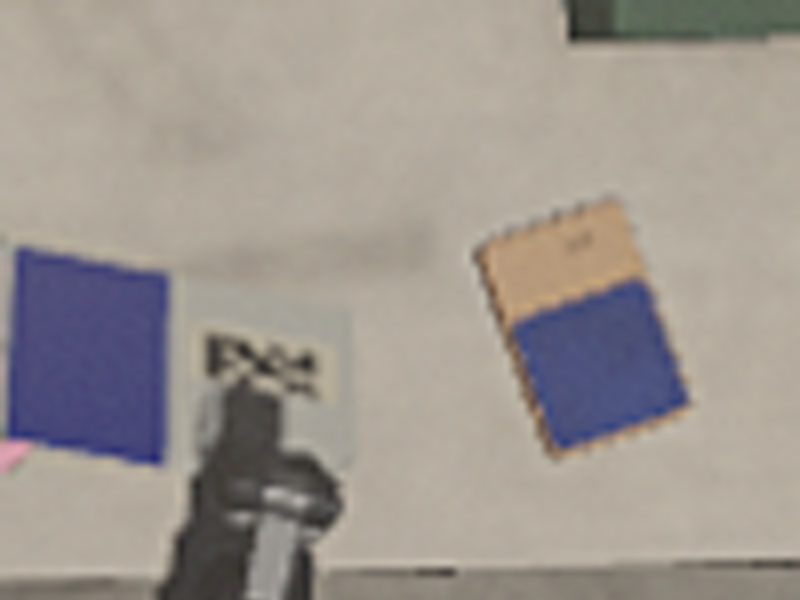

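Emit:
{"method": "drive_tool", "body": {"series": "0 1 -0.8 -0.9 -0.004;0 1.5 -1.1 -1.4 0;0 1.5 -1.1 -1.4 0;0 1.5 -1.1 -1.4 0;0 1.5 -1.1 -1.4 0;0 0.9 -0.6 -0.8 0;0 0.5 -0.35 -0.37 0;0 0 0 0 0"}}

```text
clock: 19.15
eef_pos: [0.5177, -0.2903, 0.188]
ee_rot: [-0.606, 0.674, -1.732]
force: [-0.5, 0.6, -0.6]
width: 0.039
```

Emit:
{"method": "drive_tool", "body": {"series": "0 0 0 0 0;0 0 0 0 0;0 0 0 0 0;0 0 0 0 0;0 0 0 0 0;0 0 0 0 0;0 0 0 0 0;0 0 0 0 0"}}

```text
clock: 19.82
eef_pos: [0.5176, -0.2896, 0.19]
ee_rot: [-0.606, 0.67, -1.733]
force: [-0.3, 0.0, -0.8]
width: 0.045
```

Run:
```python
from lab import *
from st import st
st()
for n in ['wrist','top','scene']: snap(n,n+'9')
L,S=label(); print('label',L,'\n',S.round(3))
lens=np.array([.634,-.318,.2865]); v=lens-L; print('dist',np.linalg.norm(v),'angle normal-line',np.degrees(np.arccos(v@S[:,1]/np.linalg.norm(v))))
nl=np.array([.695,-.130,.707]); nl/=np.linalg.norm(nl); print('off axis mm',(np.linalg.norm(v-nl*(v@nl))*1000),'tilt err',np.degrees(np.arccos(nl@S[:,1])))
T=np.array([0.5297,-0.2985,0.1805]); print('delta cm',(T-L)*100)
t=load('top9')
k=cv2.resize(t['img'][200:275,400:500],None,fx=8,fy=8,interpolation=cv2.INTER_CUBIC);cv2.imwrite('pics/c9t.png',k[:,:,::-1])
pts={'glass top':(-.055,-.0,.035),'glass bot':(-.055,0,-.035),'fr bot':(.055,0.0025,-.035),'lab':(.03,.0025,-.007),'glz top':(.005,.0025,.035),'glz bot':(.005,.0025,-.035)}
for k,v in pts.items():
    P=L+S@(np.array(v)-[.03,.0025,-.007]); print(k,(proj(t,P)[0]-[400,200])*8)
```

```text
t 19.82 q [-0.943 -0.213  2.236  0.83   0.609 -1.298] p [ 0.5176 -0.2896  0.19  ] F [-0.3  0.  -0.8] w 0.045
tooly [ 0.6762 -0.2128 -0.7053] tilt 45.1 az -17.5 | jawz [ 0.6958 -0.1301  0.7063] az -10.59 el 44.94 x el 3.45
label [ 0.52962501 -0.29764246  0.18011249] 
 [[-0.212  0.696 -0.686]
 [-0.977 -0.13   0.169]
 [ 0.028  0.706  0.707]]
dist 0.15042230443318913 angle normal-line 0.3256916797613788
off axis mm 0.8209324342991092 tilt err 0.06893634126366374
delta cm [ 0.00749873 -0.08575417  0.03875096]
glass top [ 23.35575893 384.94711447]
glass bot [ 28.07965463 231.67385493]
fr bot [405.62614909 295.5705681 ]
lab [323.720641   340.16542689]
glz top [239.72624432 418.51760535]
glz bot [234.95148193 263.44845137]
```

View pics/c9t.png

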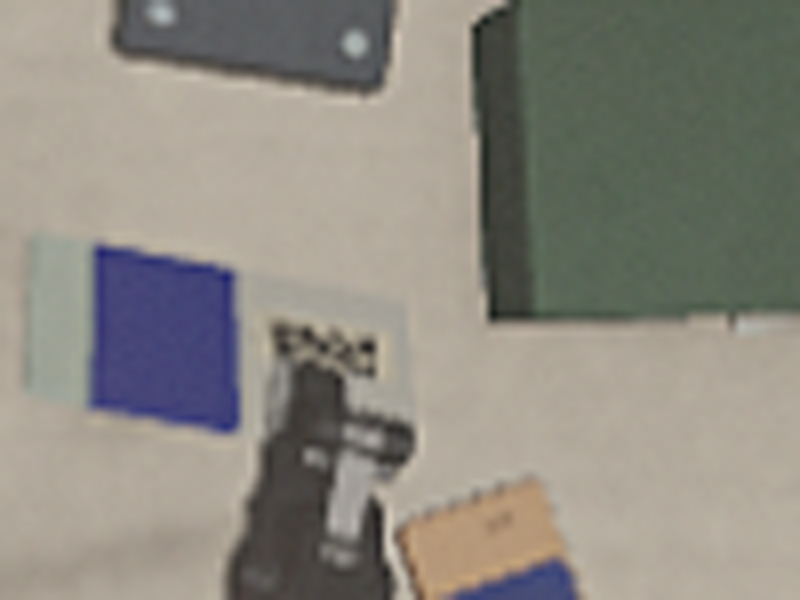

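View pics/wrist9.png

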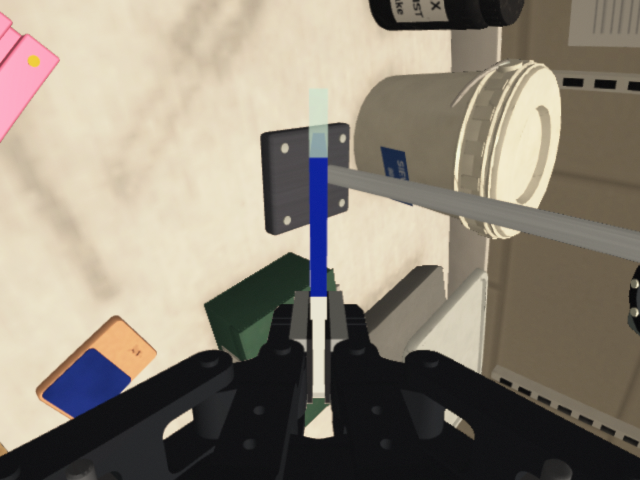

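View pics/scene9.png

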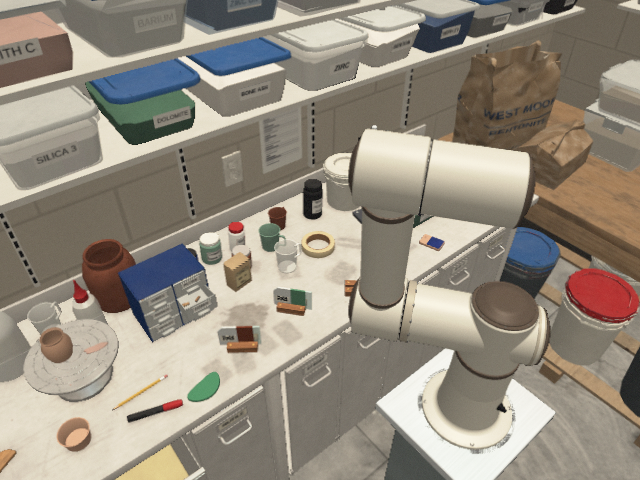

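Run:
```python
from st import *
st(); print(bot.observe()['qvel'].round(3)); print(bot.finish_job())
```

```text
t 19.97 q [-0.943 -0.213  2.236  0.83   0.609 -1.298] p [ 0.5176 -0.2896  0.1899] F [ 0.1 -0.4 -0.8] w 0.044
tooly [ 0.6761 -0.2128 -0.7054] tilt 45.1 az -17.5 | jawz [ 0.6959 -0.1301  0.7062] az -10.59 el 44.93 x el 3.45
[-0.     0.002  0.     0.001  0.001  0.   ]
the job is handed in; nothing more can be done
None
```

I took the blue slide out by its frosted end and handed it in at about 20 s, held still in front of the label reader.

- **Grasp:** I pinched the slide at about x = +25 mm and lifted it straight out of its stand. The fingertips stop about 5 mm short of the label's upper edge.
- **Tilt:** Moves could only turn the tool about the vertical. I got the 45° tip by pushing the arm past its reach limit over free space, high up to the right. My first trial of this left the tool tilted 13°, so I undid it before grasping.
- **Final pose:** I found the lens by triangulating its ring of lights from two wrist views.

| Check at the reading spot | Result |
|---|---|
| Label to lens | 150.4 mm |
| Label off the lens axis | 0.8 mm |
| Label tilt error | about 0.1° |
| Joints | still (0.002 rad/s or less) |
| Wrist force | under 1 N |

- **Not a direct check:** These figures come from the arm's reported pose and the assumed grip. I did not measure the label itself. In the top view the slide's edges lie within about 1 pixel (2 mm) of where I predicted. That view sees the label from an angle, with a finger over part of it, so I judged it uncovered from the geometry.
- **Remaining error:** The slide is rolled about 2° about its own face normal.
- **Things around:** The other slides looked undisturbed in the last pictures. The nearest I came to the reader was this 15 cm.

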